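# Hang the ice pail on the snap hook

### The arm

A 6-joint arm with a two-finger parallel gripper is mounted at the origin on a cart in front of the work surface, level with it; the furniture and walls round the work are solid. World frame = base frame: x ahead of the robot, y to its left, z up, the work surface at z = 0. Lengths are in m, angles in rad, forces in N, time in s.
With the tool pointing down it reaches from about 0.3 to 0.825 m from the base axis. Payload 5.4 kg.
Tool frame: the origin (TCP) lies at the very end of the fingers, on their centre line; the grasp point (between the pads) lies 19 mm behind it; z points along the fingers, y is the line along which they close (so a half turn about z gives the same grasp; the last joint's range is limited). The gripper opens to 92 mm and grips with 3 to 60 N. Pads are 20 mm wide; open, the fingers measure 128 mm over their backs; the gripper's body (75 mm by 189 mm) begins 69 mm behind the grasp point.
Start: joints at [0.954, 0.158, 1.597, -0, 1.386, -0.21], TCP at [0.228, 0.528, 0.215] pointing down, gripper open.
Joint ranges: [-2.91, 2.91], [-0.94, 2.29], [0.18, 2.7], [-1.29, 4.43], [0.17, 2.64], [-3, 3]. Speed limits (rad/s): [2.57, 2.57, 3.14, 3.14, 3.14, 3.14].

### API

Orientations are given as a rotation vector (axis times angle).
In Python, from workcell import bot gives the robot as it stands. Calls block until the motion is done:
- bot.goto(position, orientation): joint-space move of the TCP to a pose.
- bot.line_to(position, rot=None, max_speed=0.15): straight line of the TCP; rot=None keeps the orientation; max_speed is the mean speed in m/s.
- bot.set_joints(angles): joint-space move.
- bot.set_gripper(opening, newtons=None): opening from 0.0 (shut) to 1.0 (fully open); newtons is the grip in N (None keeps the last); returns when the fingers have stopped.
- bot.hold(seconds).
- bot.inverse_kinematics(position, orientation): joint angles nearest the present ones, or None.
- bot.read_camera(name): name is "side" or "top" or "wrist"; returns a dict with "pixels" (480x640x3 uint8, blue, green, red), "fx", "fy", "cx", "cy" (pixels), "R" (3x3) and "t" (3): a world point X has camera coordinates R X + t. Camera axes: x right, y down, z forward; pixel columns grow to the right and rows downward; lengths in m; the calibration is good to about 2 mm. A picture is of the moment at which its call begins. There is no depth.
A pose or a line that the arm cannot do raises bot.MotionError and nothing moves.
- bot.job_done(): hands the job in; it is judged then, once.
Readings, each from a call of its own:
- bot.current_clock(): time.
- bot.current_joints(): joint angles.
- bot.current_joint_vel(): joint speeds.
- bot.current_effort(): joint torques, N m.
- bot.current_ee_pos(): TCP position.
- bot.current_tool_rot(): TCP orientation.
- bot.current_contact_force(): force on the tool from outside, world axes, zero at the start.
- bot.current_ft_torque(): the same for the moment, N m.
- bot.current_opening(): opening from 0.0 (shut) to 1.0 (fully open).
- bot.current_grip_force(): force on a finger pad.
Only numpy, scipy, OpenCV 4.12 (cv2) and the standard library are available. Lean on these libraries where they do the work, as an engineer would, in place of code of your own. Each camera call takes 0.05 s, during which the arm holds its last target. There are 200 camera calls.

### The job

With the little steel ice pail left standing on the counter, swing its flat-lying bail up to upright by the wooden grip. Then carry the pail by that bail to the hook stand and press the bail's wire gently down into both slots of the twin hook until it has snapped under the two brass spring catches and rests on the slot floors, without forcing it. Leave the pail hanging upright and still, and do not disturb the shot glass, the mug or the cocoa shaker.

Things in the scene. Friction and masses are not known exactly. Their poses are not given: they have to be found in the camera images.
- pail: small round open steel pail, 84 mm across the rim, 68 mm across the foot, 80 mm tall, about 0.31 kg with its bail; origin at the centre of its underside, z up. The bail turns about a line parallel to the pail's y axis, on the pail's axis 72 mm above the underside, in two ears; 114 mm wide over the bail's arms.
- bail (a joint): angle of the wire bail, rad: 0 upright (crown straight above the pail's axis), +1.5 lying flat out over the pail's -x side (a stop); it falls back when let go. 6 mm steel wire; crown 95 mm from the pivot line, parallel to the pail's y axis, straight over y = +-38 mm, then bending down to the arms at y = +-54 mm.
- bail_grip (a point): centre of the wooden grip in the middle of the crown, on the wire's axis: 14 mm in diameter, 36 mm long along the wire, turning freely on it, so a gripper that pinches it at right angles to the wire need not turn with the bail. With the bail flat it lies about 79 mm up, with 46 mm free between it and the rim.
- hook_stand: fixed stand with a grey twin hook. Origin on the counter straight below the hook's two slots, z up, +x from the slots toward the post (16 mm thick, 230 mm tall, at x = 100 mm). Base plate 190 x 130 x 8 mm. The hook is clamped on the post at a height that is not measured and differs each time: the axis of a seated wire lies 198 to 238 mm above the counter (find it by feel or sight).
- hook_mean (a point): 218 mm up the stand's z axis: MEAN seat height only; the true one is up to 20 mm off. Two prongs 8 mm thick at stand y = +-30 mm (52 mm free between), each with a slot, open on top, for the wire lying along stand y. The pail goes in from the -x side, wire over the prongs. Seated wire axis: stand x = 1.5 mm. Flares widen the mouth to 30 mm; tops 27 mm above the seat.
- catch_left (a joint): how far the round brass spring catch in the slot at stand y = +30 mm is pushed back toward -x, m: 0 out (slot empty, or wire only lying on the catch), 0.003 as a wire passes, about 0.0018 with a wire seated under it. The wire meets it 13 to 15 mm above the seat; both catches together take 6 to 12 N downward (more than the pail weighs), then the floor stops the wire.
- catch_right (a joint): the same for the catch in the slot at stand y = -30 mm. The slots are slippery; aim the wire at stand x = 0.5 mm (farther to -x takes more force). All contact forces between pail with bail and stand, added up, must stay under 45 N; the catches' own squeeze is about 20 N of that, so pressing down with more than about 25 N counts as forcing.
- shot_glass: bystander: shot glass 47 mm across, 63 mm tall, origin under its centre.
- small_mug: bystander: small dark mug with a pale foot, 60 x 84 x 53 mm with its handle, origin under its centre.
- shaker: bystander: steel cocoa shaker, 67 mm across, 101 mm tall, origin under its centre.
Things that resemble listed ones, but are neither listed nor needed, are in the scene too. There is more than one size of the pail; the job needs the largest.

How it is judged:
By the outcome, as a careful person would: the job done as asked, in the order asked, and still so for the second after the job is handed in, with the robot touching nothing.
It also fails if it takes over 64 s, if anything falls off the work surface, if the arm or the gripper's body presses on something with over 40 N, if the wrist force passes 120 N, or if a joint passes its speed limit or range.

## Working session

There is one attempt and no reset: what is moved stays moved. The work goes in short steps, each a Python script; the robot and the scene stay as the last script left them, time stands still between calls to the robot, and variables do not carry over. Pictures are saved under pics/ and viewed, at most 10 in all, crops included, and the job is handed in when it is done.

```bash
ls; mkdir -p pics; python3 - <<'E'
from workcell import bot
import cv2,numpy as np,pickle
for n in ["top","side"]:
    c=bot.read_camera(n); cv2.imwrite(f"pics/{n}0.png",c["pixels"]); pickle.dump(c,open(f"pics/{n}0.pkl","wb"))
    print(n,c["fx"],c["cx"],c["cy"],np.round(c["R"],3).tolist(),np.round(c["t"],3), "pos",np.round(-c["R"].T@c["t"],3))
print(bot.current_clock(),bot.current_tool_rot())
E
```

```text
pics
top 591.965408460463 324.06476116860523 231.57591248124868 [[0.006, -1.0, -0.02], [-0.99, -0.003, -0.138], [0.138, 0.02, -0.99]] [-0.028  0.534  1.604] pos [ 0.308 -0.059  1.662]
side 474.08629352488856 327.2682202610189 245.60277206119807 [[-1.0, -0.022, 0.016], [-0.024, 0.428, -0.904], [0.013, -0.904, -0.428]] [0.516 0.15  1.013] pos [0.506 0.863 0.561]
0.1 [-6.34513933e-01 -3.07621007e+00  2.38272803e-03]
```

View pics/top0.png

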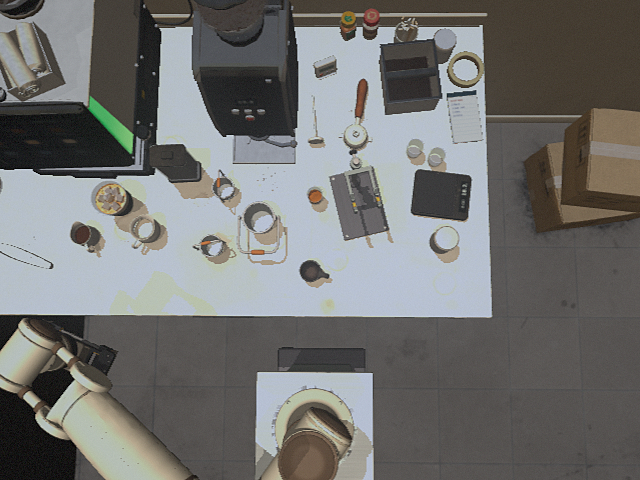

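View pics/side0.png

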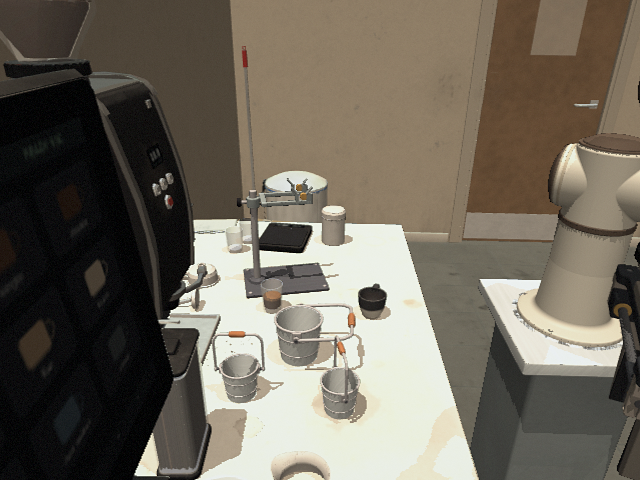

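```bash
cat > h.py <<'E'
import numpy as np,cv2,pickle
def load(n): return pickle.load(open(f"pics/{n}.pkl","rb"))
def ray(c,uv):
    d=c["R"].T@np.array([(uv[0]-c["cx"])/c["fx"],(uv[1]-c["cy"])/c["fy"],1]); return -c["R"].T@c["t"],d/np.linalg.norm(d)
def onz(c,uv,z):
    o,d=ray(c,uv); return o+d*(z-o[2])/d[2]
def tri(c1,u1,c2,u2):
    o1,d1=ray(c1,u1);o2,d2=ray(c2,u2)
    A=np.array([d1,-d2]).T; s=np.linalg.lstsq(A,o2-o1,rcond=None)[0]
    p,q=o1+s[0]*d1,o2+s[1]*d2; return (p+q)/2,np.linalg.norm(p-q)
def proj(c,X):
    p=c["R"]@np.asarray(X)+c["t"]; return np.array([c["fx"]*p[0]/p[2]+c["cx"],c["fy"]*p[1]/p[2]+c["cy"]])
def orange(im):
    h=cv2.cvtColor(im,cv2.COLOR_BGR2HSV); return cv2.inRange(h,(5,140,110),(20,255,255))
E
python3 - <<'E'
from h import *
t,s=load("top0"),load("side0")
for n,c,r in (("top",t,(170,160,480,300)),("side",s,(200,170,400,430))):
    m=orange(c["pixels"]); k,_,st,ce=cv2.connectedComponentsWithStats(m)
    for i in range(1,k):
        x,y=ce[i]
        if st[i,4]>8 and r[0]<x<r[2] and r[1]<y<r[3]: print(n,ce[i].round(1),st[i])
a=cv2.resize(t["pixels"][165:290,180:400],None,fx=3.6,fy=2.4*1.5/1.0,interpolation=cv2.INTER_CUBIC)
a=cv2.resize(t["pixels"][160:280,185:395],(560,320),interpolation=cv2.INTER_CUBIC)
b=cv2.resize(s["pixels"][170:430,205:395],(438,600),interpolation=cv2.INTER_CUBIC)
out=np.zeros((600,800,3),np.uint8); out[:,:438]=b
a=cv2.resize(t["pixels"][165:285,185:293],(362,402),interpolation=cv2.INTER_CUBIC); out[:402,438:]=a
a2=cv2.resize(t["pixels"][160:245,325:420],None,fx=2.3,fy=2.3,interpolation=cv2.INTER_CUBIC); out[404:404+a2.shape[0],438:438+a2.shape[1]]=a2
cv2.imwrite("pics/crop.png",out)
E
```

```text
top [218.  182.2] [217 178   3   9  26]
top [315. 196.] [309 191  12  11  96]
top [205.4 242.4] [202 241   8   4  22]
top [257.4 251.5] [252 250  12   4  47]
side [298.6 187.4] [296 185   6   6  29]
side [302.9 196.1] [300 193   6   7  34]
side [350.9 319.3] [348 313   7  13  74]
side [236.2 333.6] [229 332  16   5  63]
side [340.3 347.1] [337 342   8  11  53]
```

View pics/crop.png

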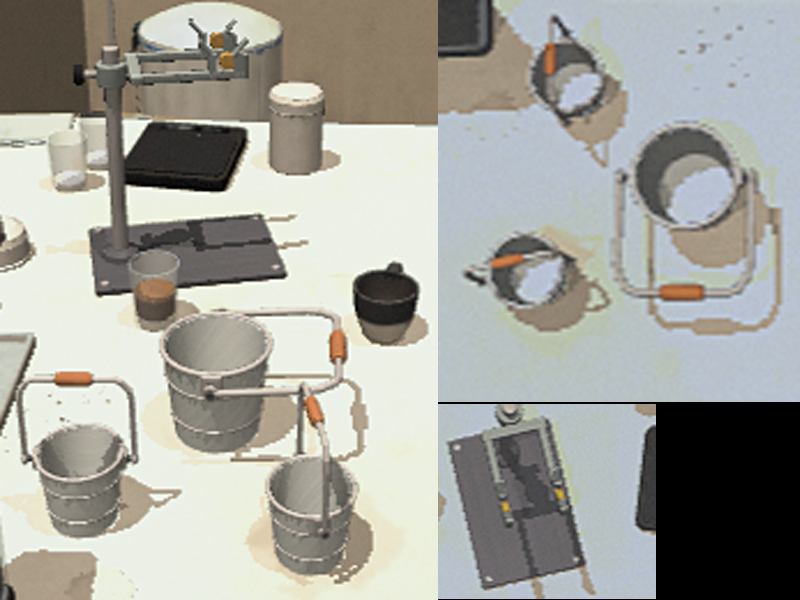

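The three pails in the top view are at (261,217), (226,188) and (212,247). The one at (261,217) is the largest and the only one with its bail flat: its grip is at (257,252) top and (351,319) side, so it is the one meant. The twin hook with brass catches is at about (355,200) top and (300,190) side. The shot glass with cocoa is at (315,196) and the mug at (313,270).

```bash
python3 - <<'E'
from h import *
t,s=load("top0"),load("side0")
print("grip",tri(t,(257.4,251.5),s,(350.9,319.3)), onz(t,(257.4,251.5),.079))
im=t["pixels"]; h=cv2.cvtColor(im,cv2.COLOR_BGR2HSV)
m=cv2.inRange(h,(18,110,110),(32,255,255))
k,_,st,ce=cv2.connectedComponentsWithStats(m)
Y=[]
for i in range(1,k):
    if 335<ce[i][0]<400 and 165<ce[i][1]<230 and st[i,4]>2: print("brass top",ce[i].round(1),st[i]); Y.append(ce[i])
hs=cv2.cvtColor(s["pixels"],cv2.COLOR_BGR2HSV)
ms=cv2.inRange(hs,(10,110,90),(32,255,255))
k,_,st,ce=cv2.connectedComponentsWithStats(ms)
for i in range(1,k):
    if 285<ce[i][0]<320 and 175<ce[i][1]<205 and st[i,4]>2: print("brass side",ce[i].round(1),st[i])
# grip long axis from top
g=orange(im); pts=cv2.findNonZero(g[240:262,240:275]).reshape(-1,2)+[240,240]
# plate
g=cv2.cvtColor(im,cv2.COLOR_BGR2GRAY); dk=cv2.inRange(g,0,135); dk[:,:]=dk
dk=cv2.morphologyEx(dk,cv2.MORPH_OPEN,np.ones((3,3)))
sub=np.zeros_like(dk); sub[160:245,325:400]=dk[160:245,325:400]
cs=max(cv2.findContours(sub,0,2)[0],key=cv2.contourArea)
q=np.array([onz(t,p[0],.008)[:2] for p in cs],np.float32)
print("plate",cv2.boundingRect(cs)); r=cv2.minAreaRect(q); print(r); 
ap=cv2.approxPolyDP(cs,5,True).reshape(-1,2); print(ap.tolist(),[onz(t,p,.008)[:2].round(3).tolist() for p in ap])
# pail rim: gray level edge via contour of non-white around
for p in [(261,217)]: print("pail approx",onz(t,p,.08))
for n,p,z in (("glass",(315,192),.06),("mug",(312,270),.05),("shaker",(444,238),.1)): print(n,onz(t,p,z).round(3))
E
```

```text
grip (array([0.4726524 , 0.15287779, 0.08022159]), np.float64(0.002058826725155185)) [0.47380959 0.15294228 0.079     ]
brass top [377.5 198.6] [376 197   4   4  13]
brass top [353.8 204.1] [352 202   4   5  15]
brass side [298.5 187. ] [296 184   6   7  34]
brass side [302.9 195.8] [300 193   7   7  38]
plate (331, 171, 58, 69)
((0.621423602104187, -0.12181878089904785), (0.1914006471633911, 0.12885905802249908), 13.744621276855469)
[[368, 171], [348, 175], [353, 194], [344, 173], [331, 180], [343, 235], [349, 236], [344, 239], [388, 230]] [[0.714, -0.149], [0.702, -0.092], [0.647, -0.107], [0.708, -0.081], [0.687, -0.044], [0.529, -0.078], [0.526, -0.095], [0.518, -0.081], [0.544, -0.205]]
pail approx [0.56783804 0.14506268 0.08      ]
glass [ 0.641 -0.     0.06 ]
mug [0.427 0.006 0.05 ]
shaker [ 0.51  -0.345  0.1  ]
```

```bash
python3 - <<'E'
from h import *
t,s=load("top0"),load("side0")
L,eL=tri(t,(353.8,204.1),s,(302.9,195.8)); R,eR=tri(t,(377.5,198.6),s,(298.5,187.0))
d=L-R; print(L,eL,R,eR,np.linalg.norm(d),"yaw",np.degrees(np.arctan2(-d[0],d[1])))
# post: top of collar etc. bail arms/pail in top
im=t["pixels"]; 
for z in (0.232,):
    print(onz(t,(353.8,204.1),z),onz(t,(377.5,198.6),z))
g=orange(im); pts=cv2.findNonZero(g[240:262,240:275]).reshape(-1,2)+[240,240]
P=np.array([onz(t,p,.079)[:2] for p in pts],np.float32); print("grip rect",cv2.minAreaRect(P)); v=cv2.fitLine(P,2,0,.01,.01).ravel(); print(v)
# crown line: wire pixels along the crown ; darker than white counter
import sys
gr=cv2.cvtColor(im,cv2.COLOR_BGR2GRAY)
for y in range(205,258,2): print(y," ".join(f"{x:3d}" for x in gr[y,232:294]))
E
```

```text
[ 0.57584175 -0.10234709  0.22100739] 0.003499665257502586 [ 0.58981032 -0.16092546  0.22109736] 0.0034625579392703913 0.06022087577880598 yaw 13.412243763774756
[ 0.57556212 -0.10201464  0.232     ] [ 0.58942595 -0.16014869  0.232     ]
grip rect ((0.4738127589225769, 0.15268021821975708), (0.008123802952468395, 0.029848424717783928), 0.23649023473262787)
[0.01550095 0.99987984 0.4737238  0.15298752]
205 153 152 152 149 147 172 195 194 191 192 190 192 192 192 195 184 176 171 117  76  70  83  86  81  83  87  86  89  86  88  86  81  82  80 104 167 179 174 194 191 188 192 189 187 192 190 187 193 191 192 193 193 190 192 189 193 191 193 189 193 194 192
207 146 173 178 169 197 194 194 192 192 193 195 194 193 177 172 176 116  92  83  85  84  83  89  87  87  88  91  90  85  90  88  90  84  87  84  84  87 148 183 177 194 192 189 188 191 189 188 191 194 191 195 193 190 193 193 192 191 192 194 193 190 195
209 198 195 176 164 197 189 189 191 193 191 194 194 191 172 127  82  80  82  84  86  87  86  89  84  87  85  89  91  88  87  90  89  88  84  89  85  85  94 143 178 185 194 190 189 187 190 189
[... 5408 characters left out ...]
 102 105  97  85 104 106  89  98 105 105 113 111 111 114 114 115 114 111  91 100 121 119 117 118 116 120 114 157 199 197 196 195 190 192 194 193 192 192 194 196 180 148 171 194 192 191 193 190 193
255 196 201 174 122 157 195 191 191 189 193 191 195 193 195 196 178 143 174 205 200 199 200 202 200 200 201 201 200 201 199 198 196 197 195 193 196 195 193 194 193 193 194 194 195 192 192 195 194 192 195 190 195 196 180 146 169 194 195 193 194 191 193
257 119 157 193 191 190 194 190 191 190 189 191 190 191 192 195 175 142 143 168 197 191 194 193 193 194 192 192 191 194 193 196 193 192 195 196 192 193 191 190 193 191 193 194 193 191 191 193 192 191 193 197 198 181 146 175 196 193 194 193 193 193 191
```

```bash
cat >> h.py <<'E'
from scipy.spatial.transform import Rotation as Ro
def tool(yaw,tilt=0,flip=0):
    """tool y along +-(cos yaw, sin yaw); tilt>0 leans the gripper back toward -x of that yaw"""
    s=-1 if flip else 1
    y=np.array([np.cos(yaw),np.sin(yaw),0])*s; z=np.array([0,0,-1.]); x=np.cross(y,z)
    w=np.array([-np.sin(yaw),np.cos(yaw),0])
    return (Ro.from_rotvec(-tilt*w)*Ro.from_matrix(np.c_[x,y,z])).as_rotvec()
def tcp(g,rv): return np.asarray(g)+.019*Ro.from_rotvec(rv).as_matrix()[:,2]
E
python3 - <<'E'
from h import *
from workcell import bot
c=bot.read_camera("wrist"); T=Ro.from_rotvec(bot.current_tool_rot()).as_matrix()
print("cam in tool",T.T@(-c["R"].T@c["t"]-bot.current_ee_pos()),"axes in tool (cols x,y,z)\n",(T.T@c["R"].T).round(3),c["fx"])
print("tool axes",T.round(2))
from h import tool,tcp
S=np.array([.583,-.131,.218]); psi=np.radians(13.6)
for f in (0,1):
    for nm,g,y,ti in (("grip",[.4738,.153,.079],-.0155,0),("up",[.5686,.153,.167],-.0155,0),("up tilt",[.5686,.153,.167],-.0155,.35),("hook",S,psi,.35),("hook0",S,psi,0),("above",S+[0,0,.2],psi,0.)):
        r=tool(y,ti,f); q=bot.inverse_kinematics(tcp(g,r),r); print(f,nm,None if q is None else np.round(q,2))
print(tool(0,.3,0),Ro.from_rotvec(tool(0,.3,0)).as_matrix()[:,2])
t=load("top0"); print(onz(t,(356.3,163.5),.23),onz(t,(356.3,163.5),.24))
E
```

```text
cam in tool [ 0.07936911 -0.00119567 -0.1693231 ] axes in tool (cols x,y,z)
 [[ 0.001 -0.959 -0.282]
 [ 1.     0.001 -0.   ]
 [ 0.001 -0.282  0.959]] 355.8139601877508
tool axes [[-0.92  0.4  -0.  ]
 [ 0.4   0.92 -0.  ]
 [ 0.   -0.   -1.  ]]
0 grip [ 0.07  0.14  1.94 -0.    1.05  0.08]
0 up [ 0.06  0.25  1.63 -0.    1.27  0.07]
0 up tilt [ 0.07  0.02  1.92 -0.04  0.85  0.11]
0 hook [-0.55  0.01  1.83  0.28  1.07 -0.89]
0 hook0 [-0.42  0.23  1.55 -0.    1.37 -0.66]
0 above [-0.42  0.17  1.22 -0.    1.75 -0.66]
1 grip None
1 up None
1 up tilt None
1 hook [-0.55  0.01  1.83  0.28  1.07  2.25]
1 hook0 [-0.42  0.23  1.55 -0.    1.37  2.48]
1 above [-0.42  0.17  1.22 -0.    1.75  2.48]
[2.05999371 2.05999371 0.3113376 ] [ 2.95520207e-01  5.55111512e-17 -9.55336489e-01]
[ 0.67829353 -0.10835315  0.23      ] [ 0.67570488 -0.1080059   0.24      ]
```

```bash
python3 - <<'E'
from h import *
from workcell import bot
psi=np.radians(13.6); r=tool(psi); w=np.array([-np.sin(psi),np.cos(psi),0])
S=np.array([.583,-.131,.31])
bot.goto([.42,.2,.31],tool(0.2)); 
bot.goto(S+.03*w,r); bot.hold(.2)
def snap(n):
    c=bot.read_camera("wrist"); pickle.dump(c,open(f"pics/{n}.pkl","wb")); cv2.imwrite(f"pics/{n}.png",c["pixels"]); return c["pixels"]
a=snap("w1"); bot.line_to(S-.05*w); bot.hold(.2); b=snap("w2")
cv2.imwrite("pics/w12.png",np.vstack([cv2.resize(a,(400,300)),cv2.resize(b,(400,300))]))
cv2.imwrite("pics/w12.png",np.hstack([cv2.resize(a,(400,300)),cv2.resize(b,(400,300))]))
print(bot.current_clock(),bot.current_ee_pos(),bot.current_contact_force())
E
```

```text
4.075 [ 0.59476942 -0.17879761  0.3102584 ] [-0.5714683  -0.47578344 -0.37074977]
```

View pics/w1.png

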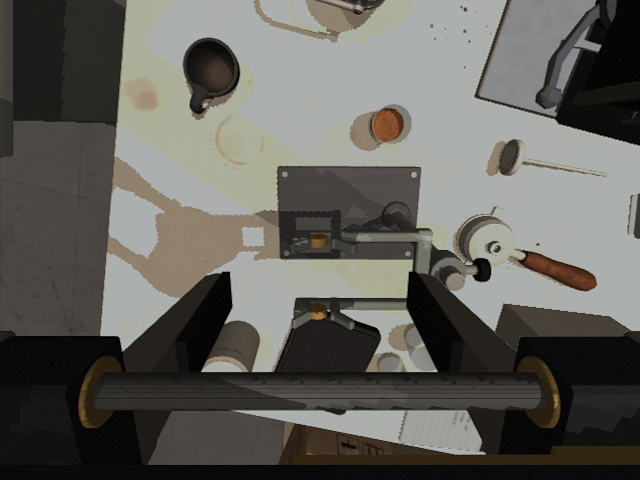

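The wrist view shows the stand plate, with the brass catches at (319,240) on the left prong and (319,312) on the right. The post top is at (455,280), with nothing standing above it. The shot glass is at (388,124) and the mug at (211,68).

```bash
python3 - <<'E'
from h import *
B={}
for n in ("w1","w2"):
    c=load(n); h=cv2.cvtColor(c["pixels"],cv2.COLOR_BGR2HSV); m=cv2.inRange(h,(12,120,80),(32,255,255))
    m[:, :260]=0; m[:,380:]=0; m[:190]=0; m[340:]=0
    k,_,st,ce=cv2.connectedComponentsWithStats(m); o=[i for i in range(1,k) if st[i,4]>25]
    for i in o: print(n,ce[i].round(1),st[i])
    B[n]=sorted([tuple(ce[i]) for i in o],key=lambda p:p[1])
t,s=load("top0"),load("side0")
cs=[("w1",load("w1")),("w2",load("w2")),("top",t),("side",s)]
def multi(obs):
    A=np.zeros((3,3));b=np.zeros(3)
    for c,u in obs:
        o,d=ray(c,u);P=np.eye(3)-np.outer(d,d);A+=P;b+=P@o
    X=np.linalg.solve(A,b); return X,[np.round(proj(c,X)-u,1).tolist() for c,u in obs]
for j,(tu,su) in enumerate((((353.8,204.1),(302.9,195.8)),((377.5,198.6),(298.5,187.)))):
    print("LR"[j],multi([(cs[0][1],B["w1"][j]),(cs[1][1],B["w2"][j])]) if min(map(len,B.values()))==2 else B,)
E
```

```text
w1 [317.7 242.8] [311 239  15   9 126]
w1 [317.9 315.3] [311 312  15   8  97]
w2 [318.9 215.8] [311 211  17  11 152]
L {'w1': [(np.float64(317.6587301587302), np.float64(242.79365079365078)), (np.float64(317.8556701030928), np.float64(315.30927835051546))], 'w2': [(np.float64(318.88157894736844), np.float64(215.82236842105263))]}
R {'w1': [(np.float64(317.6587301587302), np.float64(242.79365079365078)), (np.float64(317.8556701030928), np.float64(315.30927835051546))], 'w2': [(np.float64(318.88157894736844), np.float64(215.82236842105263))]}
```

View pics/w2.png

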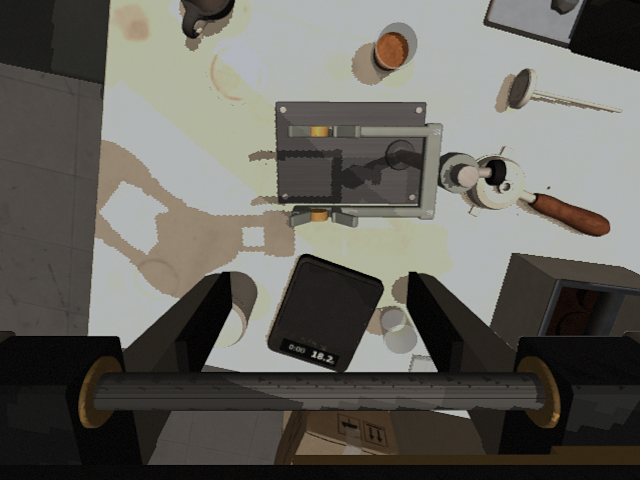

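In w2 the catches are at (319,131) and (319,216). The hook bars run along the image rows, so the stand yaw estimate holds. The post top is at (467,175).

```bash
python3 - <<'E'
from h import *
psi=np.radians(13.6);u=np.array([np.cos(psi),np.sin(psi),0]);w=np.array([-np.sin(psi),np.cos(psi),0])
B={}
for n,y0 in (("w1",190),("w2",110)):
    c=load(n); h=cv2.cvtColor(c["pixels"],cv2.COLOR_BGR2HSV); m=cv2.inRange(h,(12,120,80),(32,255,255))
    m[:, :260]=0; m[:,380:]=0; m[:y0]=0; m[340:]=0
    k,_,st,ce=cv2.connectedComponentsWithStats(m); o=[i for i in range(1,k) if st[i,4]>25]
    B[n]=sorted([tuple(ce[i]) for i in o],key=lambda p:p[1])
print(B)
a,b,t,s=load("w1"),load("w2"),load("top0"),load("side0")
X=[tri(a,B["w1"][j],b,B["w2"][j]) for j in (0,1)]; print(X)
M=(X[0][0]+X[1][0])/2; d=X[0][0]-X[1][0]; print("mid",M,np.linalg.norm(d),np.degrees(np.arctan2(-d[0],d[1])))
print("proj in top",[proj(t,x[0]) for x in X],"side",[proj(s,x[0]) for x in X])
g=cv2.cvtColor(b["pixels"],cv2.COLOR_BGR2GRAY)
print("col",g[174,445:490]); 
for nm,p in (("wpost",onz(b,(467,175),.23)),("top post",onz(t,(356.3,163.5),.23))): v=p-M; print(nm,p,v@u,v@w)
for c,n,bx in ((b,"w2",(270,95,160,118)),(a,"w1",(270,160,155,105))):
    P=[onz(c,q,.008) for q in (((277,102),(426,102)) if n=="w2" else ((277,167),(420,167)))]; 
    for p in P: v=p-M; print(n,p.round(4),round(v@u,4),round(v@w,4))
E
```

```text
{'w1': [(np.float64(317.6587301587302), np.float64(242.79365079365078)), (np.float64(317.8556701030928), np.float64(315.30927835051546))], 'w2': [(np.float64(318.97802197802196), np.float64(131.2032967032967)), (np.float64(318.88157894736844), np.float64(215.82236842105263))]}
[(array([ 0.57577596, -0.10355491,  0.22595958]), np.float64(0.0007521593264710205)), (array([ 0.58970102, -0.16050232,  0.22965632]), np.float64(0.0005421986830158499))]
mid [ 0.58273849 -0.13202861  0.22780795] 0.058741643344583074 13.740614282608117
proj in top [array([354.35163478, 204.46807472]), array([377.57677016, 198.67485533])] side [array([302.15262021, 193.2663349 ]), array([297.73830812, 183.27133101])]
col [ 81  82  84  85  68  41  39  39  38  41  40  38  41 118 161 169 170 168
 165 164 163 162 163 163 162 161 161 162 162 160 158 158 158 149 144 150
 152 152 152 152 153 153 155 153 119]
wpost [ 0.68333272 -0.10750013  0.23      ] 0.10354134471895751 0.00018678463145374545
top post [ 0.67829353 -0.10835315  0.23      ] 0.09844287604614634 0.0005426084463198633
w2 [ 0.5172 -0.0829  0.008 ] -0.0522 0.0631
w2 [ 0.6975 -0.039   0.008 ] 0.1334 0.0634
w1 [ 0.5148 -0.0833  0.008 ] -0.0546 0.0634
w1 [ 0.6966 -0.0388  0.008 ] 0.1326 0.0638
```

```bash
python3 - <<'E'
from h import *
from workcell import bot
r=tool(-.0155); g=np.array([.4735,.153,.079])
bot.goto([.5,-.04,.31],tool(.12)); bot.set_gripper(.5)
bot.goto(g+[0,0,.08],r); bot.hold(.2)
c=bot.read_camera("wrist"); pickle.dump(c,open("pics/w3.pkl","wb")); cv2.imwrite("pics/w3.png",c["pixels"])
m=orange(c["pixels"]); k,_,st,ce=cv2.connectedComponentsWithStats(m)
p0=proj(c,g); print("expect",p0)
for i in range(1,k):
    if st[i,4]>100: print(ce[i],st[i],onz(c,ce[i],.079))
print(bot.current_clock(),bot.current_ee_pos())
E
```

```text
expect [317.07832613 239.44304968]
[348.61705202  22.38294798] [338   0  22  48 692] [0.49571812 0.29456317 0.079     ]
[632.69897959  74.42346939] [625  67  15  15 196] [0.68023212 0.2616569  0.079     ]
[315.93807339 234.25917431] [309 219  15  32 436] [0.47273411 0.15699773 0.079     ]
6.8167 [0.47445339 0.15223721 0.15989401]
```

View pics/w3.png

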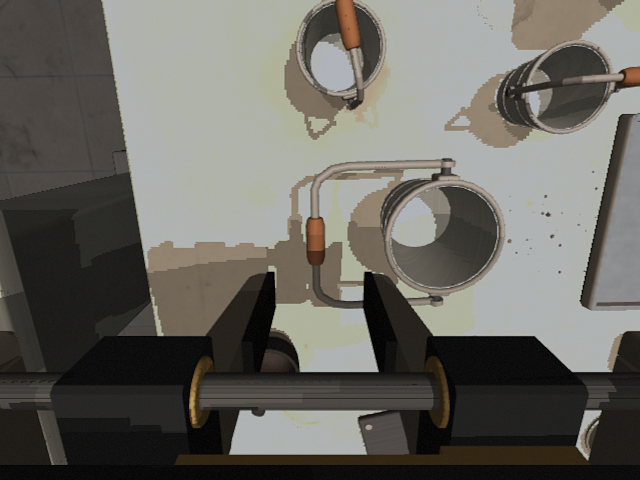

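The crown is vertical at column 316, with the grip spanning about (316,219–265). Pail centre is at about (443,236), with ears at (447,162) and (437,301). The fingers straddle the grip with room on both sides, so I'll grasp and swing.

```bash
cat > swing.py <<'E'
from h import *
from workcell import bot
c=load("w3"); G=onz(c,(315.7,242),.079); C=onz(c,(443,235.5),.08); E=(onz(c,(447,162),.072)+onz(c,(437,301),.072))/2
print("grip",G,"rim centre",C,"ear mid",E,"dist",np.linalg.norm((C-G)[:2]),"yaw",np.degrees(np.arctan2(*(C-G)[[1,0]])))
yaw=0.
r=tool(yaw); 
bot.line_to(tcp([G[0],(G[1]+.1515)/2,.079],r),r,max_speed=.12)
bot.hold(.1); bot.set_gripper(0.,40); 
print("closed",bot.current_opening()*92,bot.current_grip_force(),bot.current_contact_force().round(1),bot.current_ee_pos(),bot.current_clock())
E
python3 swing.py
```

```text
grip [0.47244663 0.15103937 0.079     ] rim centre [0.56574826 0.15479055 0.08      ] ear mid [0.56765807 0.15237086 0.072     ] dist 0.09337701200830208 yaw 2.302330342993464
closed 12.817634582654895 39.999879598617554 [-0.7 -0.5  0.3] [0.47220308 0.15127031 0.05984174] 8.4917
```

```bash
cat > swing2.py <<'E'
from h import *
from workcell import bot
yaw=.012; r=tool(0.); P=bot.current_ee_pos(); d=np.array([np.cos(yaw),np.sin(yaw),0]); R=.095
piv=P+d*R*np.sin(1.5)-[0,0,R*np.cos(1.5)]
for th in np.linspace(1.5,0,9)[1:]:
    bot.line_to(piv-d*R*np.sin(th)+[0,0,R*np.cos(th)],r,max_speed=.1)
    f=bot.current_contact_force(); print(round(th,2),f.round(1),bot.current_ft_torque().round(2))
    if np.linalg.norm(f-[-.7,-.5,.3])>12: print("STOP"); break
print(bot.current_opening()*92,bot.current_grip_force(),bot.current_ee_pos(),bot.current_clock())
c=bot.read_camera("side"); pickle.dump(c,open("pics/s4.pkl","wb")); cw=bot.read_camera("wrist"); pickle.dump(cw,open("pics/w4.pkl","wb"))
cv2.imwrite("pics/s4.png",np.hstack([cv2.resize(c["pixels"][170:430,180:400],(380,450)),cv2.resize(cw["pixels"],(420,450))]))
E
python3 swing2.py
```

```text
1.31 [-2.3 -0.7 -0.2] [-0.1   0.26  0.05]
1.12 [-0.   1.5 -1.6] [-0.06 -0.09 -0.05]
0.94 [ 0.3  1.  -0.6] [-0.13  0.01 -0.05]
0.75 [-0.2 -0.9 -0.3] [-0.23  0.11 -0.07]
0.56 [-2.2 -0.7  1.1] [-0.18  0.19  0.02]
0.38 [-0.5 -1.3  3.2] [-0.21  0.25  0.01]
0.19 [-0.2  0.1  2.9] [-0.27  0.15 -0.04]
0.0 [ 0.1 -1.4  3.1] [-0.28  0.05 -0.01]
12.812810380326106 40.001113414764404 [0.56666092 0.15234938 0.14796993] 11.0917
```

View pics/s4.png

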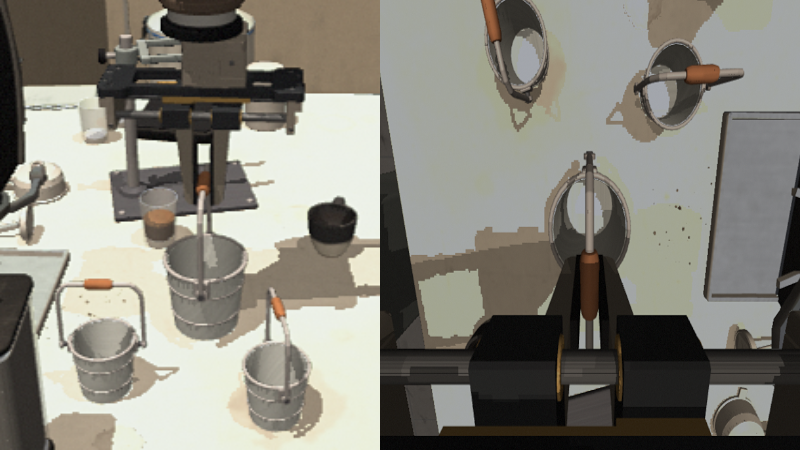

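The side view shows the bail upright in the fingers and the pail still standing. Next I lift it and carry it to a pre-insert pose on the stand's −x side.

```bash
cat > carry.py <<'E'
from h import *
from workcell import bot
psi=np.radians(13.7);u=np.array([np.cos(psi),np.sin(psi),0]);r=tool(psi)
O=np.array([.5827,-.1320,0])+.003*u
P=bot.current_ee_pos()
bot.line_to(P+[0,0,.15],max_speed=.1); print("lifted",bot.current_contact_force().round(1),bot.current_opening()*92)
bot.line_to([.47,.0,.29],tool(psi/2),max_speed=.13)
bot.line_to(O-.075*u+[0,0,.257-.019],r,max_speed=.1)
bot.hold(1.); 
for n in("side","wrist"):
    c=bot.read_camera(n); pickle.dump(c,open(f"pics/{n}5.pkl","wb")); cv2.imwrite(f"pics/{n}5.png",c["pixels"])
print(bot.current_contact_force().round(1),bot.current_ft_torque().round(2),bot.current_ee_pos(),bot.current_clock())
a=load("side5")["pixels"][140:330,230:400];b=load("wrist5")["pixels"]
cv2.imwrite("pics/p5.png",np.hstack([cv2.resize(a,(380,425),interpolation=cv2.INTER_CUBIC),cv2.resize(b,(420,425))]))
E
python3 carry.py
```

```text
lifted [-0.1  0.1 -3. ] 12.805543825667824
[ 0.3  0.3 -2.7] [-0.11  0.03  0.01] [ 0.51274665 -0.14904191  0.23799006] 17.2667
```

View pics/p5.png

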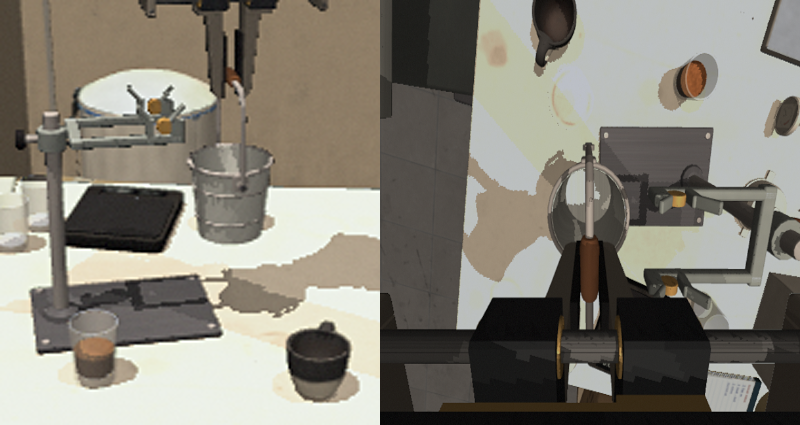

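Side view: the pail hangs upright, with the wire above the flare tips, which are at about (313,180). Wrist view: the wire runs along column 320 and the catches are at about (457,226) and (439,320).

```bash
python3 - <<'E'
from h import *
psi=np.radians(13.7);u=np.array([np.cos(psi),np.sin(psi),0]);w=np.array([-np.sin(psi),np.cos(psi),0])
O=np.array([.5827,-.1320,0])+.003*u; s,c=load("side5"),load("wrist5")
for x in (-.015,.015): print([ (z,proj(s,O+x*u+.03*w+[0,0,z]).round(1).tolist()) for z in (.23,.24,.25,.26)])
h=cv2.cvtColor(c["pixels"],cv2.COLOR_BGR2HSV)
m=cv2.inRange(h,(12,120,80),(32,255,255)); m[:,:410]=0; m[:,480:]=0; m[:200]=0;m[340:]=0
k,_,st,ce=cv2.connectedComponentsWithStats(m)
for i in range(1,k):
    if st[i,4]>20:
        for z in (.2205,.2245,.2285): p=onz(c,ce[i],z)-O; print(ce[i].round(1),st[i],z,(p@u).round(4),(p@w).round(4))
g=cv2.inRange(h,(3,90,40),(18,255,255)); g[:, :300]=0; g[:,345:]=0; g[:200]=0; g[350:]=0
for y in (170,200,230,270,290,310,330):
    gr=cv2.cvtColor(c["pixels"],cv2.COLOR_BGR2GRAY)[y,300:345]; print(y,gr)
k,_,st,ce=cv2.connectedComponentsWithStats(g); i=1+np.argmax(st[1:,4]); p=onz(c,ce[i],.257)-O; print("grip",ce[i],st[i],p@u,p@w)
# side image flare tips
print(cv2.cvtColor(s["pixels"],cv2.COLOR_BGR2GRAY)[174:202,284:318])
E
```

```text
[(0.23, [307.7, 191.3]), (0.24, [307.7, 186.8]), (0.25, [307.7, 182.3]), (0.26, [307.7, 177.8])]
[(0.23, [293.9, 192.1]), (0.24, [293.8, 187.6]), (0.25, [293.7, 183.1]), (0.26, [293.7, 178.5])]
[455.5 226.4] [445 219  22  15 265] 0.2205 -0.001 0.0281
[455.5 226.4] [445 219  22  15 265] 0.2245 -0.0026 0.0292
[455.5 226.4] [445 219  22  15 265] 0.2285 -0.0042 0.0303
[443.5 327.4] [435 321  19  13 189] 0.2205 -0.0014 -0.0339
[443.5 327.4] [435 321  19  13 189] 0.2245 -0.003 -0.0315
[443.5 327.4] [435 321  19  13 189] 0.2285 -0.0045 -0.0291
170 [186 188 186 186 186 187 187 188 190 175 166 156 118  64  37  41  43  49
  54  56  58  58  75 144 166 166 183 189 187 187 187 188 184 143  84  54
  65  76  78  78  76  78  77  77  78]
200 [190 187 188 188 188 189 188 188 188 188 190 195 139  69  77  90 100 105
 110 111 111 111 108 103  94  88 105 115 115 114 113 115 115 113 110 112
 114 113 111 115 116 112 113 115 115]
230 [182 181 188 194 146 105 107 158 186 146 113 119  91  78 101 119 129 138
 146 151 161 164 156 144 128 103 107 115 117 115 115 117 116 113 111 114
 114 114 113 114 135 146 146 14
[... 4018 characters left out ...]
 145 146 150 150 149 149 148 148 152 139  83  93  92 107 139  62 101
   98 101 101 101  96  94  95  94  92  84  66 125 120 115 117 114]
 [141 141 147 149 148 147 148 146 147 149 139  82  94  93 106 152 135  98
   95  98  99 101  99  92  92  93  91  83  70 124 118 118 116 116]
 [141 143 146 149 150 149 148 148 148 148 136  64  90  89 104 149 148 134
   93  92  92  95  84  91  92  93  90  80  68 124 117 116 114 109]
 [140 139 143 137  81  81 109 109 112 132 158 112  89  90 100 152 181 142
  148 161 171 182 125  91  88  89  89  81  69 124 116 115 113 108]
 [195 190 193 191 189 184 179 174 169 163 164 145  92  99 108 119 109  86
  103 105  99  99  98 100 105  99 107  82  70 124 117 115 112 109]]
```

```bash
cat > press.py <<'E'
from h import *
from workcell import bot
psi=np.radians(13.7);u=np.array([np.cos(psi),np.sin(psi),0]);w=np.array([-np.sin(psi),np.cos(psi),0])
O=np.array([.5827,-.1320,0])+.0042*u
bot.line_to(O+.0005*u+[0,0,.257-.019],max_speed=.05); bot.hold(.6)
f0=bot.current_contact_force(); print("in",f0.round(1),bot.current_clock())
P=bot.current_ee_pos(); 
def step(z,v=.03):
    bot.line_to([P[0],P[1],z],max_speed=v); f=bot.current_contact_force()-f0
    print(f"wire z {bot.current_ee_pos()[2]+.019:.4f} fz {f[2]:.1f} fu {f@u:.1f} fw {f@w:.1f}"); return f
z=P[2]
while z+.019>.226:
    z-=.0015 if z+.019>.238 else .001
    f=step(z)
    if f[2]>3 or abs(f@u)>6: print("contact"); break
print(bot.current_clock(),bot.current_opening()*92)
E
python3 press.py
```

```text
in [ 0.5  0.3 -2.9] 19.55
wire z 0.2553 fz -0.3 fu -0.1 fw -0.2
wire z 0.2538 fz 0.1 fu 0.2 fw -0.0
wire z 0.2524 fz 0.3 fu -0.8 fw 0.1
wire z 0.2508 fz -0.9 fu -1.4 fw 0.1
wire z 0.2493 fz -0.9 fu -0.4 fw -0.4
wire z 0.2479 fz -0.2 fu -0.9 fw 0.1
wire z 0.2463 fz 0.1 fu -0.8 fw 0.1
wire z 0.2448 fz -0.0 fu -0.3 fw -0.4
wire z 0.2433 fz -0.6 fu -1.4 fw -0.1
wire z 0.2418 fz 0.1 fu -0.3 fw -0.5
wire z 0.2403 fz -0.4 fu -1.3 fw 0.5
wire z 0.2388 fz -0.2 fu 0.4 fw -0.2
wire z 0.2373 fz -0.3 fu -0.2 fw 0.3
wire z 0.2364 fz -0.2 fu -0.3 fw -0.5
wire z 0.2354 fz 0.6 fu -0.7 fw 0.4
wire z 0.2344 fz -0.7 fu -0.6 fw -1.1
wire z 0.2334 fz -0.3 fu -0.6 fw -0.6
wire z 0.2324 fz -1.0 fu -0.4 fw 0.1
wire z 0.2314 fz -0.4 fu -1.2 fw -0.2
wire z 0.2304 fz 0.3 fu -0.1 fw 0.5
wire z 0.2299 fz 1.2 fu 0.6 fw -1.0
wire z 0.2294 fz 4.3 fu 2.0 fw -1.3
contact
25.05 12.563487384838565
```

Contact is at wire z of about 0.230 with little side force, which matches catches 14 mm above a seat at about 0.216. I'll press on in small steps under a force cap.

```bash
cat > press2.py <<'E'
from h import *
from workcell import bot
psi=np.radians(13.7);u=np.array([np.cos(psi),np.sin(psi),0]);w=np.array([-np.sin(psi),np.cos(psi),0])
f0=np.array([.5,.3,-2.9]); O=np.array([.5827,-.1320,0])+.0047*u
z=bot.current_ee_pos()[2]-.001; peak=0; dropped=False
for i in range(32):
    bot.line_to([O[0],O[1],z],max_speed=.02); f=bot.current_contact_force()-f0; zz=bot.current_ee_pos()[2]+.019
    print(f"cmd {z+.019:.4f} wire {zz:.4f} fz {f[2]:.1f} fu {f@u:.1f} fw {f@w:.1f} pos_u {(bot.current_ee_pos()-O)@u*1e3:.1f}")
    if f[2]>19 or abs(f@u)>12: print("LIMIT"); break
    peak=max(peak,f[2])
    if peak>4 and f[2]<.4*peak and zz<.225: dropped=True
    if dropped and f[2]>7 and zz<.2195: print("FLOOR"); break
    z-=.0007
print(bot.current_clock(),bot.current_opening()*92)
E
python3 press2.py
```

```text
cmd 0.2284 wire 0.2292 fz 6.2 fu 2.9 fw -0.2 pos_u 0.7
cmd 0.2277 wire 0.2289 fz 8.1 fu 4.6 fw -0.5 pos_u 1.0
cmd 0.2270 wire 0.2286 fz 8.1 fu 4.2 fw 0.0 pos_u 1.3
cmd 0.2263 wire 0.2281 fz 8.6 fu 3.7 fw 0.8 pos_u 1.5
cmd 0.2256 wire 0.2271 fz 8.3 fu 5.0 fw -0.3 pos_u 1.5
cmd 0.2249 wire 0.2260 fz 5.6 fu 5.6 fw -0.3 pos_u 1.4
cmd 0.2242 wire 0.2250 fz 6.0 fu 5.7 fw -0.2 pos_u 1.3
cmd 0.2235 wire 0.2240 fz 4.7 fu 6.8 fw -1.0 pos_u 1.3
cmd 0.2228 wire 0.2230 fz 3.7 fu 7.0 fw -0.6 pos_u 1.2
cmd 0.2221 wire 0.2221 fz 3.2 fu 6.5 fw -1.4 pos_u 1.1
cmd 0.2214 wire 0.2212 fz 1.8 fu 6.5 fw -0.7 pos_u 1.0
cmd 0.2207 wire 0.2203 fz 0.9 fu 6.7 fw -1.3 pos_u 1.0
cmd 0.2200 wire 0.2194 fz 0.1 fu 6.8 fw -0.8 pos_u 0.9
cmd 0.2193 wire 0.2184 fz 0.7 fu 6.5 fw -0.1 pos_u 0.7
cmd 0.2186 wire 0.2175 fz -0.8 fu 8.1 fw -0.7 pos_u 0.6
cmd 0.2179 wire 0.2166 fz -0.4 fu 6.1 fw -0.7 pos_u 0.5
cmd 0.2172 wire 0.2156 fz -1.8 fu 6.5 fw -0.3 pos_u 0.3
cmd 0.2165 wire 0.2154 fz 0.3 fu 5.7 fw -0.3 pos_u 0.3
cmd 0.2158 wire 0.2154 fz 3.0 fu 4.6 fw 0.9 pos_u 0.4
cmd 0.2151 wire 0.2153 fz 4.9 fu 5.1 fw 1.7 pos_u 0.5
cmd 0.2144 wire 0.2152 fz 7.2 fu 4.0 fw 1.3 pos_u 0.6
FLOOR
30.3 12.514457441947714
```

Snap at a peak of about 9 N, then a firm floor stop at wire z 0.2153. Now I relax the load, release and retreat upward.

```bash
python3 - <<'E'
from h import *
from workcell import bot
p=bot.current_ee_pos(); bot.line_to([p[0],p[1],.2157-.019],max_speed=.02); print(bot.current_contact_force().round(1))
bot.set_gripper(.36); bot.hold(.3); print(bot.current_contact_force().round(1),bot.current_opening()*92)
p=bot.current_ee_pos(); bot.line_to(p+[0,0,.02],max_speed=.04); print(bot.current_contact_force().round(1))
bot.line_to(p+[0,0,.11],max_speed=.1); bot.goto([.42,.0,.33],tool(.1)); bot.hold(1.)
c=bot.read_camera("side"); pickle.dump(c,open("pics/side6.pkl","wb")); d=bot.read_camera("wrist")
bot.hold(.4); c2=bot.read_camera("side"); dd=np.abs(c["pixels"].astype(int)-c2["pixels"])[150:330,230:400].max(2); print("moving px",(dd>40).sum(),bot.current_clock(),bot.current_contact_force().round(1))
a=cv2.resize(c["pixels"][150:320,225:385],(560,595),interpolation=cv2.INTER_CUBIC); cv2.imwrite("pics/p6.png",a)
E
```

```text
[5.3 2.5 1. ]
[-0.5  0.7 -0.4] 33.41975829833977
[0.4 0.4 0.2]
moving px 1 35.45 [0.3 0.5 0. ]
```

View pics/p6.png

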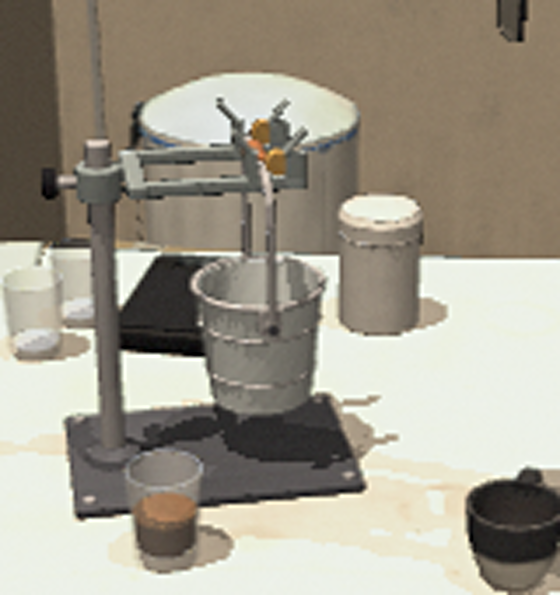

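The pail hangs upright and still, with the wire low in both slots beneath the brass catches at crop (262,131) and (277,160). The shot glass, mug and shaker stand where they were.

```bash
python3 -c "
from workcell import bot
bot.hold(.5); print(bot.job_done(), bot.current_clock())"
```

```text
the job is handed in; nothing more can be done
the job is handed in; nothing more can be done
```

The job is handed in: the largest pail hangs upright and still from the twin hook, with its wire on both slot floors under the brass catches (about 9 N peak press, about 36 s used), and the shot glass, mug and shaker stand undisturbed.

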